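# Release the tray catch and take the specimen out of the microscope

### The arm

A 6-joint arm with a two-finger parallel gripper is mounted at the origin on the work surface. World frame = base frame: x ahead of the robot, y to its left, z up, the work surface at z = 0. Lengths are in m, angles in degrees, forces in N, time in s.
With the tool pointing down it reaches from about 0.4 to 0.925 m from the base axis. Payload 3.4 kg.
Tool frame: the origin (TCP) lies between the finger pads; the fingertips stand 8 mm ahead of it and the grasp point (between the pads) lies 11 mm behind it (ctrl.finger_overhang is the distance from the TCP to the fingertips, in m); z points along the fingers, y is the line along which they close (so a half turn about z gives the same grasp; the last joint's range is limited). The gripper opens to 85 mm and grips with 20 to 120 N. Pads are 22 mm wide; open, the fingers measure 114 mm over their backs; the gripper's body (76 mm by 85 mm) begins 54 mm behind the grasp point. The pads swing forward as they close: fully open they stand 13 mm farther back than shut.
Start: joints at [69.299, 17.578, 86.31, -0, 76.112, -4.211], TCP at [0.163, 0.551, 0.239] pointing down, gripper open.
Joint ranges: [-179.03, 179.03], [-60, 130.46], [8.19, 133.38], [-81.62, 261.62], [5.75, 156.47], [-153.77, 153.77]. Speed limits (degrees/s): [147.25, 147.25, 180, 180, 180, 180].

### API

Orientations are given as a 3x3 rotation matrix whose columns are the frame's x, y, z axes.
In Python, from plant import ctrl gives the robot as it stands. The module is installed in compiled form; this text tells all that it offers.
- The arm moves only by the tool step_arm, never from a script. Its argument "commands" is text: rows parted by semicolons, each of 7 numbers parted by spaces: the shift along the world's x, y, z in mm, then the turn, a rotation vector about the world's x, y, z in rad, then the gripper command: -1 is shut, 1 is fully open, values between are in proportion. A call has 1 to 10 rows; each row shifts and turns the commanded pose from where the row before left it; what a row does not reach is not made up. A row lasts 1/12 s, in which the tool goes at most 41.7 mm and 7.16 degrees, less where a joint would pass 70% of its speed; a pose out of reach is approached as far as the arm can. A call with a gripper value outside its range is refused whole. The fingers move at their own pace and stop on an object; "force" is the grip in N (left out, the last holds). Time passes only in rows, so rows that do not move let the fingers close. It gives the time, the measured TCP pose, the force, the opening and the grip force at its end, in the units of the state.
- ctrl.get_obs(): the state, without advancing time (a new reading comes with each control period).
- ctrl.get_image(name): name is "side" or "top"; returns a dict with "frame" (384x512x3 uint8, red, green, blue), "z_map" (384x512 float32, m along the optical axis (not along the pixel's ray), 0 where there is no reading), "fx", "fy", "cx", "cy" (pixels), "k1" (the pictures are not rectified: a ray, as slopes to the right and down, at radius r is drawn at 1 + k1 r^2 times it, then the intrinsics apply), "world_to_cam" (4x4, takes a point from world to camera coordinates). Camera axes: x right, y up, looking along -z (the intrinsics and any distortion apply to the point x, -y, -z); pixel columns grow to the right and rows downward; lengths in m; the calibration is good to about 2 mm. A picture is of the moment at which its call begins.
- ctrl.hand_in(): hands the job in; it is judged then, once.
Trained networks look in a picture, given as the dict that the camera call returned (one of the last four; its "shot" number tells which), for a name from the list of things; names that differ only in an ending like _2 or _b are one class to them, and where a whole thing is asked for, a point or a joint stands for the part that bears it (a point fixed in the world has none). Each returns a list of dicts, best first, with "score" (0 to 1); they miss things now and then, are a little off and sometimes report something else, mostly with a low value. They report only what shows in the picture. A call takes as long as a camera call. They do not tell look-alikes from the thing itself.
- ctrl.look_for(picture, target): "xyz" ([x, y, z] in m, in world coordinates, good to about 4 mm: the middle of the surface that is visible of it).
The state is a dict: "time_s": time; "joints": joint angles; "dq": joint speeds; "effort": joint torques, N m; "position": TCP position; "eef_rot": TCP orientation; "force": force on the tool from outside, world axes, zero at the start; "wrist_torque": the same for the moment, N m; "opening": finger opening in m; "finger_force": force on a finger pad.
Only numpy, scipy, OpenCV 4.12 (cv2) and the standard library are available. Lean on these libraries where they do the work, as an engineer would, in place of code of your own. Each camera call takes 0.05 s, during which the arm holds its last target. There are 200 camera calls.

### The job

The white specimen is locked inside the inspection microscope: slide the red safety catch all the way to its released end, then draw the tray fully out by its blue handle, without banging the amber shield above it. Take the specimen off the tray and stand it, polished face up, well on the blue pad, setting it down without dropping or tipping it. Leave the catch released and the tray out, and do not disturb the green specimen, the bottle or the dish.

Things in the scene. Friction and masses are not known exactly. Their poses are not given: they have to be found in the camera images.
- microscope: White inspection microscope, fixed to the bench. Origin: centre of the underside of its base (280 x 270 mm, top 30 mm over the bench). x from its front to its back, y to the left as seen facing its front, z up; the front (-x) faces the robot, turned by up to 0.3 rad. Column and camera head, 322 mm high, lie at x > -10 mm. Catch and tray are on the front of the base, under the amber shield.
- shield: Fixed transparent amber light shield over the tray, 6 mm thick, level; same origin and axes as microscope. Underside at z = 171 mm; its straight front edge lies at x = -91 mm and it reaches y = +-110 mm. It covers the tray up to just behind the handle, so a gripper held vertical over the handle hits it; coming from the front with the fingers leaning forward and down about 25 to 40 degrees from vertical clears it.
- catch_knob (a point): Centre of the grip height of the red knob of the safety catch: an upright tab 12 mm (microscope x) by 16 mm (microscope y), from z = 44 to 98 mm over the bench, this point at 76 mm. Axes as the microscope. It stands on a steel bolt 12 x 75 mm, bolt top at z = 44 mm, that lies across the tray's front edge and blocks it; knob at microscope (-125, -85) mm when locked.
- catch (a joint): Safety catch slide, m: 0 fully locked, 0.040 fully released at its end stop; it moves along the microscope's -y (to the right, seen facing the microscope's front). Starts at 0 to 0.006. Friction 1.5 N (plus 8 N s/m), stays where left. The tray is blocked until it has moved about 0.030.
- tray_handle (a point): Centre of the grip height of the blue tray handle: an upright tab 12 mm (microscope x) by 16 mm (microscope y), from z = 44 to 98 mm over the bench, this point at 76 mm. Axes as the microscope. At microscope (-107, 0) mm when the tray is shut; the shield's front edge is then 16 mm behind it. It stands at the front edge of an aluminium tray 145 (x) x 110 (y) mm whose top is at z = 44 mm.
- tray (a joint): Specimen tray slide, m: 0 shut (as it starts), 0.130 fully out at its end stop; it moves along the microscope's -x (towards the robot). Friction 2.5 N (plus 12 N s/m), stays where left. Blocked by the catch's bolt after about 4 mm while the catch is locked.
- specimen_center (a point): Centre of the specimen to be taken out: an upright white resin cylinder 40 mm in diameter, 30 mm high, 55 to 110 g, with a polished steel disc in its top face; this point is half-way up, z is the cylinder's axis, up. It stands loose on the tray, about 62 mm behind the handle (+-6 mm) and within 10 mm of the tray's middle line, and rides out with it.
- blue_pad: Blue pad, fixed, 100 x 100 mm, 6 mm thick: the destination. Origin: centre of its underside. It lies left or right on the bench and may change places with the yellow pad.
- yellow_pad: Yellow pad, fixed, same size and origin; not the destination.
- finished_center (a point): Centre of another specimen, a green cylinder of the same size, standing on the yellow pad: leave alone.
- bottle: Amber bottle with black cap, 44 mm in diameter, 85 mm high, loose; origin at the centre of its underside: leave alone.
- dish: Shallow white dish, 90 mm in diameter, 18 mm high, loose; origin at the centre of its underside: leave alone.
Mind the look-alikes: they are no part of the job. Of the things that look like the blue_pad, the largest one is meant.

How it is judged (in metres and radians):
On the way, in this order (a step that is already met when the one before it is completed fails the run):
1. the catch is slid to its released end while the tray is still shut (value of joint catch above 0.036 m and value of joint tray below 0.01 m), for 0.2 s.
2. the tray is drawn fully out with the specimen standing on it (value of joint tray above 0.12 m and height (world z) of specimen_center below 0.066 m and angle between specimen_center's own z axis and vertical below 0.2 rad), for 0.2 s.
At the end, for the whole second after the job is handed in: Catch released (over 34 mm of 40), tray out (over 115 mm of 130) and still, the white specimen standing upright (within 0.12 rad) on the blue pad with its centre within 40 mm of the pad's centre along both of the pad's sides (value of joint catch above 0.034 m and value of joint tray above 0.115 m and x of specimen_center in the frame of blue_pad between -0.04 and 0.04 m and y of specimen_center in the frame of blue_pad between -0.04 and 0.04 m and z of specimen_center in the frame of blue_pad between 0.017 and 0.025 m and angle between specimen_center's own z axis and vertical below 0.12 rad and velocity of joint tray below 0.02 m/s); the robot touches nothing.
It fails at once if the specimen is tipped (over 0.6 rad) (angle between specimen_center's own z axis and vertical above 0.6 rad).
It fails at once if the specimen falls or is flung (over 0.6 m/s with no finger on it, as after a drop of some 20 mm) (linear speed of specimen above 0.6 m/s and contact force between the fingers and specimen below 0.1 N).
It fails at once if the amber shield is banged (over 15 N) (contact force between any of the fingers, the arm and shield above 15 N).
It fails at once if the green specimen, the bottle or the dish is moved over 20 mm (distance of any of finished_center, bottle, dish from where it was at the start of the episode above 0.02 m).
It also fails if it takes over 69 s, if anything falls off the work surface, if the arm or the gripper's body presses on something with over 40 N, if the wrist force passes 120 N, or if a joint passes its speed limit or range.

## Working session

There is one attempt and no reset: what is moved stays moved. The work goes in short steps, Python scripts to look and compute and a tool call to move; the robot and the scene stay as the last step left them, time stands still between calls to the robot, and variables do not carry over. Pictures are saved under pics/ and viewed, at most 10 in all, crops included, and the job is handed in when it is done.

Besides the shell and the picture viewer there is one more tool, called after "Call:" by a JSON object that holds its "method" and its "body", one argument or row to a line. step_arm: Moves the arm, as the interface text tells. Its arguments: {"type":"object","properties":{"commands":{"type":"string"},"force":{"type":"number"}},"required":["commands"]}

```bash
mkdir -p pics; cat > h.py <<'E'
import numpy as np, cv2
from plant import ctrl
def cloud(im):
    h,w=im["z_map"].shape
    u,v=np.meshgrid(np.arange(w),np.arange(h))
    K=np.array([[im["fx"],0,im["cx"]],[0,im["fy"],im["cy"]],[0,0,1.]])
    p=cv2.undistortPoints(np.stack([u,v],-1).reshape(-1,1,2).astype(np.float64),K,np.array([im["k1"],0,0,0,0.])).reshape(h,w,2)
    z=im["z_map"].astype(float)
    c=np.stack([p[...,0]*z,-p[...,1]*z,-z,np.ones_like(z)],-1)
    P=(c@np.linalg.inv(im["world_to_cam"]).T)[...,:3]; P[z==0]=np.nan
    return P
def pix(im,X):
    c=im["world_to_cam"]@np.append(X,1); x,y=c[0]/-c[2],-c[1]/-c[2]; s=1+im["k1"]*(x*x+y*y)
    return round(im["fx"]*x*s+im["cx"]),round(im["fy"]*y*s+im["cy"])
E
python3 - <<'E'
from h import *
for n in("top","side"):
    im=ctrl.get_image(n); cv2.imwrite(f"pics/{n}0.png",cv2.resize(im["frame"][...,::-1],None,fx=1.5,fy=1.5))
    for t in["microscope","shield","catch_knob","tray_handle","specimen_center","blue_pad","yellow_pad","finished_center","bottle","dish"]:
        print(n,t,[(np.round(d["xyz"],3).tolist(),round(d["score"],2),pix(im,d["xyz"])) for d in ctrl.look_for(im,t)[:3]])
o=ctrl.get_obs();print(o["time_s"],o["eef_rot"],o["position"])
E
```

```text
top microscope [([0.726, 0.033, 0.182], 0.64, (229, 115))]
top shield [([0.728, 0.018, 0.173], 0.69, (235, 115))]
top catch_knob [([0.642, -0.058, 0.047], 0.65, (265, 165))]
top tray_handle [([0.677, 0.017, 0.048], 0.77, (236, 151))]
top specimen_center []
top blue_pad [([0.452, 0.162, 0.003], 0.81, (179, 239)), ([0.31, 0.291, 0.004], 0.73, (126, 294)), ([0.459, 0.303, 0.008], 0.6, (124, 235))]
top yellow_pad [([0.606, -0.407, 0.056], 0.16, (401, 179))]
top finished_center [([0.42, -0.289, 0.04], 0.6, (356, 252))]
top bottle [([0.607, -0.408, 0.057], 0.63, (401, 179))]
top dish [([0.564, 0.385, 0.017], 0.59, (94, 195))]
side microscope [([0.775, -0.001, 0.086], 0.67, (338, 181))]
side shield [([0.728, -0.02, 0.178], 0.87, (327, 158))]
side catch_knob []
side tray_handle [([0.704, 0.005, 0.044], 0.71, (311, 193))]
side specimen_center [([0.721, 0.011, 0.072], 0.67, (318, 184))]
side blue_pad [([0.462, 0.304, 0.008], 0.75, (227, 153)), ([0.315, 0.287, 0.006], 0.69, (185, 158)), ([0.446, 0.157, 0.005], 0.52, (222, 178))]
side yellow_pad [([0.436, -0.306, 0.005], 0.78, (217, 300))]
side finished_center [([0.428, -0.306, 0.032], 0.77, (212, 293))]
side bottle [([0.607, -0.431, 0.048], 0.55, (306, 338))]
side dish [([0.559, 0.389, 0.015], 0.8, (253, 139))]
1.1 [[-9.58865627e-01  2.83860369e-01  1.50210550e-05]
 [ 2.83860369e-01  9.58865624e-01  7.21327961e-05]
 [ 6.07246881e-06  7.34295409e-05 -9.99999997e-01]] [0.16325196 0.55138307 0.23932568]
```

View pics/top0.png

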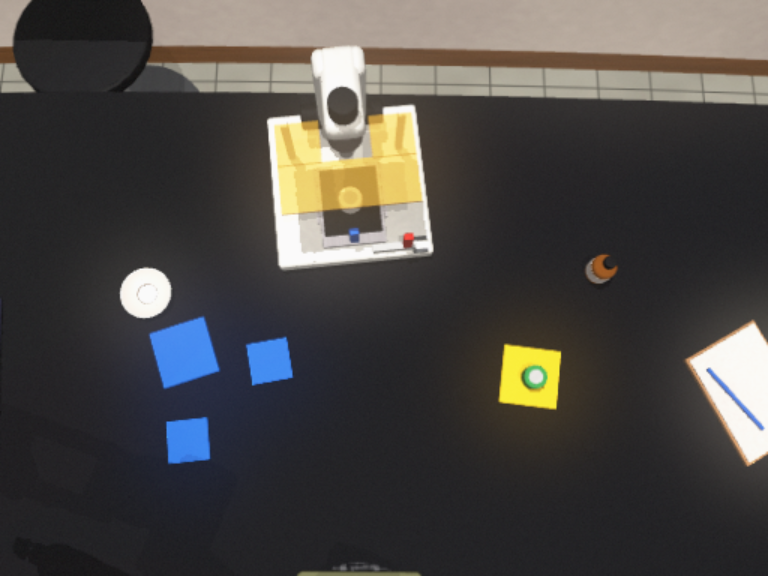

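View pics/side0.png

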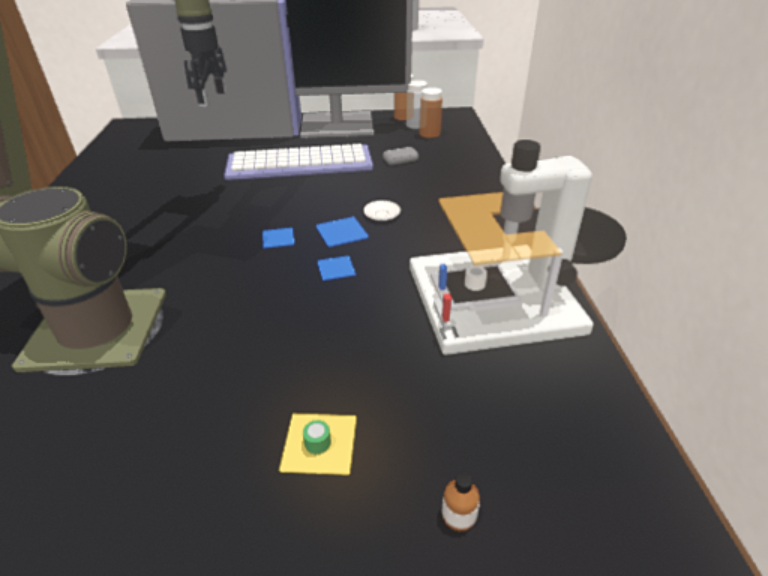

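The top view (512-px coordinates) shows three blue squares: the largest at (124,235), and smaller ones at (179,239) and (126,294). The red knob is at (272,160), the blue handle at (236,156), and the white specimen under the shield at (233,132). The green look-alike is at (356,252). I choose the pad at (124,235) and will now measure it and crop in close.

```bash
python3 - <<'E'
from h import *
for n in("top","side"):
    im=ctrl.get_image(n);P=cloud(im);f=im["frame"].astype(int);r,g,b=f[...,0],f[...,1],f[...,2];X,Y,Z=P[...,0],P[...,1],P[...,2]
    blue=(b>110)&(b>1.6*r)&(b>1.2*g)
    for c in cv2.connectedComponentsWithStats(blue.astype(np.uint8))[2][1:]:
        if c[4]<15: continue
        x,y,w,h=c[:4];m=np.zeros_like(blue);m[y:y+h,x:x+w]=blue[y:y+h,x:x+w]
        p=P[m];p=p[~np.isnan(p[:,0])]
        if len(p)<10: continue
        print(n,"blue",c,np.nanmedian(p,0).round(4),p.min(0).round(3),p.max(0).round(3), cv2.minAreaRect((p[:,:2]*1000).astype(np.float32)) if c[4]>100 else "")
    red=(r>120)&(g<60)&(b<60)&(X>.5)
    p=P[red];print(n,"red",len(p),np.median(p,0).round(4),p.min(0).round(3),p.max(0).round(3))
    for lo,hi in((.022,.037),):
        m=(Z>lo)&(Z<hi)&(X>.58)&(X<1)&(abs(Y)<.25)&(f.min(-1)>100)
        m=cv2.morphologyEx(m.astype(np.uint8),cv2.MORPH_OPEN,np.ones((2,2)))>0
        print(n,"base",m.sum(),cv2.minAreaRect((P[m][:,:2]*1000).astype(np.float32)))
    m=(Z>.16)&(Z<.19)&(X>.6)&(r>b+60)
    print(n,"shield",m.sum(),np.median(P[m],0) if m.any() else 0,cv2.minAreaRect((P[m][:,:2]*1000).astype(np.float32)) if m.any() else 0)
    w=(Z>.06)&(Z<.085)&(f.min(-1)>110)&(X>.66)&(X<.8)&(abs(Y)<.06)
    print(n,"spec",w.sum(),np.median(P[w],0))
    if n=="top": a=cv2.resize(f[120:310,80:300].astype(np.uint8)[...,::-1],None,fx=3,fy=3,interpolation=cv2.INTER_CUBIC);cv2.imwrite("pics/crop.png",a)
E
```

```text
top blue [233 152   7   9  46] [0.6524 0.0158 0.0964] [0.648 0.008 0.064] [0.661 0.023 0.103] 
top blue [  99  211   48   48 1540] [0.462  0.3074 0.0059] [ 0.401  0.247 -0.005] [0.524 0.372 0.014] ((462.6192321777344, 309.1887512207031), (104.21283721923828, 102.14766693115234), 19.180898666381836)
top blue [164 224  31  33 777] [0.4497 0.1601 0.0043] [ 0.408  0.121 -0.006] [0.492 0.201 0.013] ((450.24212646484375, 160.54122924804688), (73.43790435791016, 71.41487121582031), 11.080123901367188)
top blue [471 246  38  40 129] [ 0.3902 -0.6428  0.0213] [ 0.338 -0.691  0.014] [ 0.439 -0.597  0.027] ((390.0089416503906, -644.7613525390625), (136.7693328857422, 9.367242813110352), 40.56085205078125)
top blue [111 278  29  31 801] [0.3128 0.2933 0.0044] [ 0.275  0.256 -0.003] [0.351 0.331 0.013] ((312.6417236328125, 293.56170654296875), (71.19068908691406, 72.39476013183594), 7.635143280029297)
top red 4 [ 0.6428 -0.0755  0.0845] [ 0.641 -0.079  0.078] [ 0.647 -0.067  0.094]
top base 3146 ((764.3595581054688, 24.065521240234375), (282.0494384765625, 271.75274658203125), 7.308266639709473)

[... 285 characters left out ...]
0.381 0.011] ((463.43389892578125, 310.69329833984375), (105.34060668945312, 118.7191390991211), 18.29513168334961)
side blue [175 151  22  15 257] [0.3145 0.2884 0.0055] [ 0.276  0.252 -0.   ] [0.354 0.339 0.01 ] ((314.2210998535156, 294.52801513671875), (73.05665588378906, 82.52153778076172), 6.974792957305908)
side blue [211 170  27  17 327] [0.4512 0.1541 0.0058] [ 0.408  0.117 -0.001] [0.493 0.208 0.01 ] ((450.619140625, 160.78997802734375), (75.7428207397461, 84.37761688232422), 11.357282638549805)
side blue [293 176   5  17  69] [0.6555 0.0077 0.0757] [0.65  0.003 0.046] [0.668 0.034 0.101]
  return _methods._mean(a, axis=axis, dtype=dtype,
  ret = um.true_divide(
Traceback (most recent call last):
ValueError: zero-size array to reduction operation minimum which has no identity
```

View pics/crop.png

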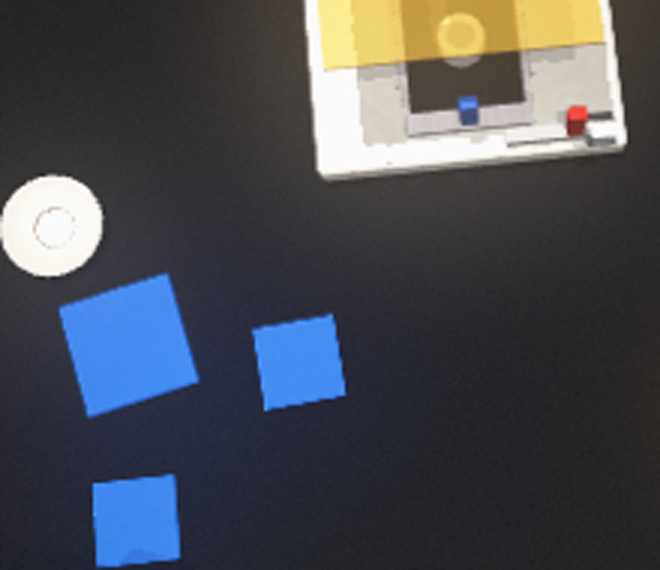

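Crop confirms the large blue pad at (124,235): it is 100 mm, against about 72 mm for the other two, with its centre at about (0.4625, 0.309) and yaw about 19°. The microscope is yawed about +6.5°. The handle is at about (0.6545, 0.0157) and the knob at about (0.645, -0.0755).

Call:
{"method": "step_arm", "body": {
  "commands": "20 -35 0 0 0 0.1 0.2;20 -35 0 0 0 0.1 0.2;20 -35 0 0 0 0.1 0.2;20 -35 0 0 0 0.1 0.2;20 -35 0 0 0 0 0.2;20 -35 0 0 0 0 0.2;20 -35 0 0 0 0 0.2;20 -35 0 0 0 0 0.2;20 -35 0 0 0 0 0.2;20 -35 0 0 0 0 0.2",
  "force": 40
}}

```text
time_s: 2.03
position: [0.3638, 0.1996, 0.2397]
eef_rot: [[-0.994, -0.112, 0.001], [-0.112, 0.994, 0.0], [-0.001, 0.0, -1.0]]
force: [0.9, 0.2, 1.0]
opening: 0.0512
finger_force: 0.0
```

Call:
{"method": "step_arm", "body": {
  "commands": "20 -34 0 0.0138 -0.1212 0 0.2;20 -34 0 0.0138 -0.1212 0 0.2;20 -34 0 0.0138 -0.1212 0 0.2;20 -34 0 0.0138 -0.1212 0 0.2;20 -34 0 0.0138 -0.1212 0 0.2;20 -34 0 0 0 0 0.2;20 -34 0 0 0 0 0.2;20 -34 0 0 0 0 0.2;0 0 0 0 0 0 0.2;0 0 0 0 0 0 0.2"
}}

```text
time_s: 2.87
position: [0.5156, -0.054, 0.2386]
eef_rot: [[-0.845, -0.116, 0.521], [-0.093, 0.993, 0.069], [-0.526, 0.01, -0.85]]
force: [-0.6, 0.4, -0.1]
opening: 0.0512
finger_force: 0.0
```

Call:
{"method": "step_arm", "body": {
  "commands": "9 -4 -34 0.007 -0.06 0 0.2;9 -4 -34 0 0 0 0.2;9 -4 -34 0 0 0 0.2;9 -4 -34 0 0 0 0.2;9 -4 -34 0 0 0 0.2;0 0 0 0 0 0 0.2;0 0 0 0 0 0 0.2"
}}

```text
time_s: 3.45
position: [0.5696, -0.0508, 0.1063]
eef_rot: [[-0.854, -0.106, 0.509], [-0.091, 0.994, 0.054], [-0.512, -0.0, -0.859]]
force: [-0.6, 0.5, 0.8]
opening: 0.0511
finger_force: 0.0
```

```bash
python3 - <<'E'
from h import *
o=ctrl.get_obs();print(o["position"],o["eef_rot"][:,2] if hasattr(o["eef_rot"],"shape") else o["eef_rot"])
im=ctrl.get_image("side");cv2.imwrite("pics/s1.png",cv2.resize(im["frame"][110:260,180:420,::-1],None,fx=3,fy=3,interpolation=cv2.INTER_CUBIC))
P=cloud(im);f=im["frame"].astype(int);r,g,b=f[...,0],f[...,1],f[...,2]
m=(r>90)&(r>2.2*g)&(r>2.2*b)&(P[...,0]>.58)&(P[...,2]>.04)&(P[...,2]<.11);p=P[m];print(len(p),np.median(p,0),p.min(0),p.max(0))
E
```

```text
[ 0.56958755 -0.05082806  0.10628925] [ 0.50936746  0.05383917 -0.85886328]
64 [ 0.64731296 -0.08365028  0.08180918] [ 0.64232302 -0.08715663  0.0457141 ] [ 0.66849784 -0.01208229  0.10163178]
```

View pics/s1.png

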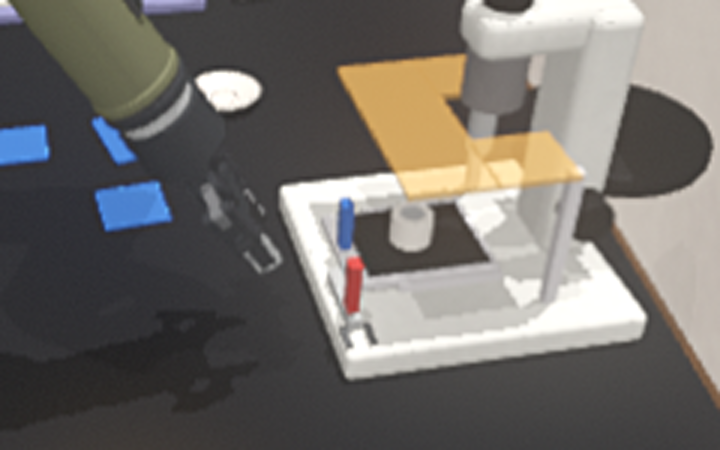

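The side crop shows the gripper at crop (250,250), in front of the red knob at (353,285), which is clear and still locked. The knob centre is confirmed at about (0.647, -0.0757). The moves fell short, so I'll use smaller rows.

Call:
{"method": "step_arm", "body": {
  "commands": "0 -6 -10 0 -0.02 0 0.2;0 -6 -10 0 -0.02 0 0.2;0 -6 -10 0 -0.02 0 0.2;0 -6 -9 0 0 0 0.2;0 0 0 0 0 0 0.2;10 0 0 0 0 0 0.2;10 0 0 0 0 0 0.2;10 0 0 0 0 0 0.2;0 0 0 0 0 0 0.2;0 0 0 0 0 0 0.2"
}}

```text
time_s: 4.33
position: [0.6141, -0.0654, 0.0972]
eef_rot: [[-0.852, -0.081, 0.517], [-0.083, 0.996, 0.02], [-0.517, -0.025, -0.856]]
force: [-1.3, 0.2, -0.2]
opening: 0.0513
finger_force: 0.0
```

```bash
python3 - <<'E'
from h import *
o=ctrl.get_obs()
for k in("joints","dq","effort","position"):print(k,np.round(o[k],2))
E
```

```text
joints [ -15.3    21.61  117.17   39.01   14.37 -146.09]
dq [-0.11 -0.29  1.63  0.44  0.4  -0.18]
effort [-1.000e-02 -4.069e+01 -1.654e+01  5.700e-01 -1.990e+00  8.000e-02]
position [ 0.61 -0.07  0.1 ]
```

The wrist is near singular: j5 is 14° and j6 is near its limit, because the tool leans sideways relative to the arm. I'll turn the lean azimuth towards the arm plane and ease the tilt.

Call:
{"method": "step_arm", "body": {
  "commands": "-3 -3 0 0 0.02 -0.04 0.2;-3 -3 0 0 0.02 -0.04 0.2;-3 -3 0 0 0.02 -0.04 0.2;0 -2 0 0 0.02 -0.04 0.2;0 0 0 0 0 0 0.2;0 0 0 0 0 0 0.2;0 0 0 0 0 0 0.2"
}}

```text
time_s: 4.92
position: [0.6044, -0.0755, 0.0968]
eef_rot: [[-0.892, 0.071, 0.445], [0.053, 0.997, -0.053], [-0.448, -0.024, -0.894]]
force: [-0.9, -0.7, 1.2]
opening: 0.0515
finger_force: 0.0
```

```bash
python3 - <<'E'
from h import *
o=ctrl.get_obs()
for k in("joints","dq","force","position","eef_rot"):print(k,np.round(o[k],3))
E
```

```text
joints [ -12.659   20.977  114.733    8.517   17.94  -106.403]
dq [-0.122  0.082  0.055 -0.524  0.006  1.178]
force [-0.919 -0.675  1.245]
position [ 0.604 -0.076  0.097]
eef_rot [[-0.892  0.071  0.445]
 [ 0.053  0.997 -0.053]
 [-0.448 -0.024 -0.894]]
```

Call:
{"method": "step_arm", "body": {
  "commands": "0 0 -10 0 0 0 0.2;0 0 -10 0 0 0 0.2;0 0 -10 0 0 0 0.2;0 0 0 0 0 0 0.2;12 0 0 0 0 0 0.2;12 0 0 0 0 0 0.2;12 0 0 0 0 0 0.2;11 0 0 0 0 0 0.2;0 0 0 0 0 0 0.2;0 0 0 0 0 0 0.2"
}}

```text
time_s: 5.75
position: [0.6525, -0.0758, 0.0672]
eef_rot: [[-0.892, 0.072, 0.446], [0.053, 0.997, -0.054], [-0.449, -0.024, -0.893]]
force: [-0.5, -0.0, -0.5]
opening: 0.051
finger_force: 0.0
```

Call:
{"method": "step_arm", "body": {
  "commands": "0 0 0 0 0 0 -0.9;0 0 0 0 0 0 -0.9;0 0 0 0 0 0 -0.9;0 0 0 0 0 0 -0.9;0 0 0 0 0 0 -0.9;0 0 0 0 0 0 -0.9",
  "force": 20
}}

```text
time_s: 6.25
position: [0.6511, -0.0756, 0.0668]
eef_rot: [[-0.893, 0.072, 0.444], [0.054, 0.997, -0.054], [-0.447, -0.024, -0.894]]
force: [-3.9, -1.1, 2.7]
opening: 0.0174
finger_force: 19.7
```

Gripped at 17.4 mm. Next I slide along the microscope's -y, direction (0.115, -0.993).

Call:
{"method": "step_arm", "body": {
  "commands": "0.6 -5 0 0 0 0 -0.9;0.6 -5 0 0 0 0 -0.9;0.6 -5 0 0 0 0 -0.9;0.6 -5 0 0 0 0 -0.9;0.6 -5 0 0 0 0 -0.9;0.6 -5 0 0 0 0 -0.9;0.6 -5 0 0 0 0 -0.9;0 0 0 0 0 0 -0.9;0 0 0 0 0 0 -0.9"
}}

```text
time_s: 7.0
position: [0.6553, -0.1113, 0.0668]
eef_rot: [[-0.893, 0.073, 0.444], [0.054, 0.997, -0.054], [-0.447, -0.024, -0.894]]
force: [-6.7, -2.7, 5.7]
opening: 0.0173
finger_force: 20.5
```

Call:
{"method": "step_arm", "body": {
  "commands": "0.2 -2 0 0 0 0 -0.9;0.2 -2 0 0 0 0 -0.9;0 0 0 0 0 0 -0.9;0 0 0 0 0 0 -0.9"
}}

```text
time_s: 7.33
position: [0.6553, -0.1117, 0.0667]
eef_rot: [[-0.894, 0.07, 0.443], [0.054, 0.997, -0.05], [-0.445, -0.021, -0.895]]
force: [-4.3, 13.7, 8.1]
opening: 0.017
finger_force: 19.4
```

End stop reached (13.7 N after 36 mm of travel). Release and back off.

Call:
{"method": "step_arm", "body": {
  "commands": "0 0 0 0 0 0 0.2;0 0 0 0 0 0 0.2;0 0 0 0 0 0 0.2;0 0 0 0 0 0 0.2;-12 0 0 0 0 0 0.2;-12 0 0 0 0 0 0.2;-12 0 0 0 0 0 0.2;-12 0 0 0 0 0 0.2;-12 0 0 0 0 0 0.2;0 0 0 0 0 0 0.2"
}}

```text
time_s: 8.17
position: [0.594, -0.1147, 0.0662]
eef_rot: [[-0.894, 0.073, 0.443], [0.055, 0.997, -0.054], [-0.446, -0.024, -0.895]]
force: [0.7, -0.6, -1.1]
opening: 0.0513
finger_force: 0.0
```

```bash
python3 - <<'E'
from h import *
im=ctrl.get_image("side");P=cloud(im);f=im["frame"].astype(int);r,g,b=f[...,0],f[...,1],f[...,2]
for nm,m in(("red",(r>90)&(r>2.2*g)&(r>2.2*b)),("blue",(b>90)&(b>1.6*r)&(b>1.2*g))):
    m=m&(P[...,0]>.58)&(P[...,2]>.04)&(P[...,2]<.11);p=P[m];print(nm,len(p),np.median(p,0).round(4))
o=ctrl.get_obs()
for k in("joints","force","position","eef_rot"):print(k,np.round(o[k],3))
E
```

```text
red 64 [ 0.6509 -0.1191  0.0813]
blue 68 [0.6556 0.0077 0.0759]
joints [ -17.837   23.99   116.664   20.44    13.992 -122.705]
force [-0.022 -0.598  0.674]
position [ 0.596 -0.115  0.067]
eef_rot [[-0.893  0.073  0.445]
 [ 0.055  0.997 -0.054]
 [-0.447 -0.024 -0.894]]
```

The catch is at about 40 mm (released). Next: to the handle.

Call:
{"method": "step_arm", "body": {
  "commands": "0 13 0 0 0 0.01 0.2;0 13 0 0 0 0.01 0.2;0 13 0 0 0 0.01 0.2;0 13 0 0 0 0.01 0.2;0 13 0 0 0 0.01 0.2;0 13 0 0 0 0.01 0.2;0 13 0 0 0 0.01 0.2;0 13 0 0 0 0.01 0.2;0 13 0 0 0 0.01 0.2;0 13 0 0 0 0 0.2"
}}

```text
time_s: 9.05
position: [0.5986, 0.0155, 0.0675]
eef_rot: [[-0.892, -0.017, 0.451], [-0.027, 1.0, -0.014], [-0.45, -0.025, -0.893]]
force: [0.0, -0.1, 0.5]
opening: 0.0512
finger_force: 0.0
```

Call:
{"method": "step_arm", "body": {
  "commands": "0 0 0 0 0 0 0.2;0 0 0 0 0 0 0.2;10 0 0 0 0 0 0.2;10 0 0 0 0 0 0.2;10 0 0 0 0 0 0.2;10 0 0 0 0 0 0.2;0 0 0 0 0 0 0.2;0 0 0 0 0 0 0.2"
}}

```text
time_s: 9.72
position: [0.6381, 0.0148, 0.0671]
eef_rot: [[-0.893, -0.017, 0.45], [-0.026, 1.0, -0.014], [-0.449, -0.025, -0.893]]
force: [1.1, 0.6, 0.6]
opening: 0.0514
finger_force: 0.0
```

Call:
{"method": "step_arm", "body": {
  "commands": "10 0 0 0 0 0 0.2;10 0 0 0 0 0 0.2;0 0 0 0 0 0 0.2;0 0 0 0 0 0 -0.9;0 0 0 0 0 0 -0.9;0 0 0 0 0 0 -0.9;0 0 0 0 0 0 -0.9;0 0 0 0 0 0 -0.9;0 0 0 0 0 0 -0.9",
  "force": 50
}}

```text
time_s: 10.47
position: [0.6561, 0.0152, 0.067]
eef_rot: [[-0.894, -0.017, 0.448], [-0.026, 1.0, -0.014], [-0.448, -0.024, -0.894]]
force: [-2.2, -1.7, 2.1]
opening: 0.0154
finger_force: 48.9
```

```bash
python3 - <<'E'
from h import *
o=ctrl.get_obs()
for k in("joints","force","position","opening"):print(k,np.round(o[k],3))
E
```

```text
joints [ -2.555  26.461 110.596   1.252  16.312 -94.987]
force [-2.156 -1.745  2.111]
position [0.656 0.015 0.067]
opening 0.015
```

Call:
{"method": "step_arm", "body": {
  "commands": "-3 -0.3 0 0 0.02 0 -0.9;-6 -0.7 0 0 0.03 0 -0.9;-8 -0.9 0 0 0.03 0 -0.9;-8 -0.9 0 0 0.03 0 -0.9;-8 -0.9 0 0 0.03 0 -0.9;-8 -0.9 0 0 0.03 0 -0.9;-8 -0.9 0 0 0.03 0 -0.9;-5 -0.6 0 0 0.02 0 -0.9;-3 -0.3 0 0 0 0 -0.9;0 0 0 0 0 0 -0.9"
}}

```text
time_s: 11.3
position: [0.5999, 0.009, 0.0668]
eef_rot: [[-0.97, -0.023, 0.244], [-0.027, 1.0, -0.014], [-0.243, -0.02, -0.97]]
force: [2.2, 0.3, -5.6]
opening: 0.0158
finger_force: 49.7
```

```bash
python3 - <<'E'
from h import *
o=ctrl.get_obs()
for k in("joints","force","position","opening","eef_rot"):print(k,np.round(o[k],3))
E
```

```text
joints [-3.16600e+00  2.49300e+01  1.06951e+02 -3.00000e-02  3.39800e+01
 -9.46060e+01]
force [ 2.166  0.342 -5.564]
position [0.6   0.009 0.067]
opening 0.016
eef_rot [[-0.97  -0.023  0.244]
 [-0.027  1.    -0.014]
 [-0.243 -0.02  -0.97 ]]
```

Call:
{"method": "step_arm", "body": {
  "commands": "-4 -0.4 0 0 0 0 -0.9;-8 -0.9 0 0 0 0 -0.9;-8 -0.9 0 0 0 0 -0.9;-8 -0.9 0 0 0 0 -0.9;-8 -0.9 0 0 0 0 -0.9;-8 -0.9 0 0 0 0 -0.9;-8 -0.9 0 0 0 0 -0.9;-6 -0.7 0 0 0 0 -0.9;-4 -0.5 0 0 0 0 -0.9;0 0 0 0 0 0 -0.9"
}}

```text
time_s: 12.13
position: [0.5355, 0.0015, 0.0668]
eef_rot: [[-0.97, -0.023, 0.24], [-0.027, 1.0, -0.014], [-0.24, -0.02, -0.971]]
force: [-2.9, -3.2, -3.6]
opening: 0.0153
finger_force: 50.5
```

Call:
{"method": "step_arm", "body": {
  "commands": "-3 -0.3 0 0 0 0 -0.9;-3 -0.3 0 0 0 0 -0.9;-3 -0.3 0 0 0 0 -0.9;-3 -0.3 0 0 0 0 -0.9;0 0 0 0 0 0 -0.9;0 0 0 0 0 0 -0.9"
}}

```text
time_s: 12.63
position: [0.525, 0.0004, 0.0668]
eef_rot: [[-0.97, -0.023, 0.242], [-0.027, 1.0, -0.014], [-0.241, -0.02, -0.97]]
force: [0.6, -5.4, -9.1]
opening: 0.0157
finger_force: 50.0
```

Call:
{"method": "step_arm", "body": {
  "commands": "-2 -0.2 0 0 0 0 -0.9;-2 -0.2 0 0 0 0 -0.9;0 0 0 0 0 0 -0.9;0 0 0 0 0 0 -0.9;0 0 0 0 0 0 -0.9"
}}

```text
time_s: 13.05
position: [0.5236, 0.0002, 0.067]
eef_rot: [[-0.969, -0.023, 0.245], [-0.027, 1.0, -0.014], [-0.245, -0.02, -0.969]]
force: [7.4, -3.8, -17.3]
opening: 0.0155
finger_force: 50.5
```

End stop reached. Release and rise along the tool axis, then look.

Call:
{"method": "step_arm", "body": {
  "commands": "1 0 0 0 0 0 0.2;0 0 0 0 0 0 0.2;0 0 0 0 0 0 0.2;0 0 0 0 0 0 0.2;-4 0 15 0 0 0 0.2;-6 0 25 0 0 0 0.2;-6 0 25 0 0 0 0.2;-6 0 25 0 0 0 0.2;-10 0 25 0 0.1 0 1;-10 0 25 0 0.1 0 1"
}}

```text
time_s: 13.88
position: [0.4788, 0.0005, 0.2057]
eef_rot: [[-0.998, -0.026, 0.053], [-0.027, 1.0, -0.014], [-0.052, -0.015, -0.999]]
force: [1.3, -1.1, -1.6]
opening: 0.0735
finger_force: 0.0
```

```bash
python3 - <<'E'
from h import *
o=ctrl.get_obs()
for k in("position","eef_rot","force","joints"):print(k,np.round(o[k],3))
for n in("side","top"):
    im=ctrl.get_image(n);P=cloud(im);f=im["frame"].astype(int);r,g,b=f[...,0],f[...,1],f[...,2]
    cv2.imwrite(f"pics/{n}2.png",cv2.resize(im["frame"][100:270,170:400,::-1],None,fx=3,fy=3,interpolation=cv2.INTER_CUBIC))
    print(n,[(np.round(d["xyz"],4).tolist(),d["score"]) for d in ctrl.look_for(im,"specimen_center")])
    X,Y,Z=P[...,0],P[...,1],P[...,2]
    m=(Z>.052)&(Z<.082)&(X>.55)&(X<.64)&(abs(Y)<.045)&(f.min(-1)>60)
    p=P[m];print(len(p),np.median(p,0),p.min(0),p.max(0),cv2.minEnclosingCircle((p[:,:2]*1000).astype(np.float32)))
    for nm,m in(("red",(r>90)&(r>2.2*g)&(r>2.2*b)),("blue",(b>90)&(b>1.6*r)&(b>1.2*g)&(abs(Y)<.05))):
        m=m&(X>.48)&(Z>.04)&(Z<.11);p=P[m];print(nm,len(p),np.median(p,0).round(4) if len(p) else "")
E
```

```text
position [0.479 0.001 0.206]
eef_rot [[-0.998 -0.026  0.053]
 [-0.027  1.    -0.014]
 [-0.052 -0.015 -0.999]]
force [ 1.275 -1.133 -1.617]
joints [ -4.581  10.209 102.261  -0.603  64.467 -95.847]
side [([0.5908, -0.0031, 0.072], 0.68)]
181 [ 0.59127378 -0.00233586  0.07402969] [ 0.57298721 -0.01415885  0.05220318] [0.61063355 0.02715826 0.07839705] ((592.0806884765625, 6.60986852645874), 20.838682174682617)
red 65 [ 0.6508 -0.1191  0.0811]
blue 81 [ 0.5273 -0.0068  0.0799]
top []
  return _methods._mean(a, axis=axis, dtype=dtype,
  ret = um.true_divide(
Traceback (most recent call last):
ValueError: zero-size array to reduction operation minimum which has no identity
```

View pics/side2.png

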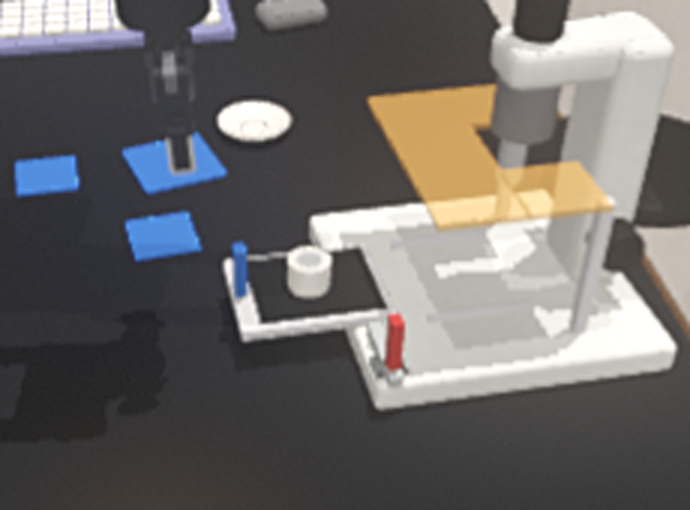

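Side crop: the tray is fully out (about 129 mm), the red knob is still released at (395,340), and the specimen is upright at (309,272). Its centre is at about (0.592, 0.0066). I'll grasp from above.

Call:
{"method": "step_arm", "body": {
  "commands": "20 1 0 0 0.05 0 1;20 1 0 0 0 0 1;20 1 0 0 0 0 1;20 1 0 0 0 0 1;20 1 0 0 0 0 1;13 1 -20 0 0 0 1;0 0 -25 0 0 0 1;0 0 -25 0 0 0 1;0 0 0 0 0 0 1;0 0 0 0 0 0 1"
}}

```text
time_s: 14.92
position: [0.5923, 0.0064, 0.1312]
eef_rot: [[-1.0, -0.027, 0.001], [-0.027, 1.0, -0.013], [-0.0, -0.013, -1.0]]
force: [0.4, -0.9, 0.2]
opening: 0.0854
finger_force: 0.0
```

Call:
{"method": "step_arm", "body": {
  "commands": "0 0 -20 0 0 0 1;0 0 -20 0 0 0 1;0 0 -15 0 0 0 1;0 0 -10 0 0 0 1;0 0 -7 0 0 0 1;0 0 -2 0 0 0 1;0 0 0 0 0 0 1;0 0 0 0 0 0 1"
}}

```text
time_s: 15.58
position: [0.5959, 0.0062, 0.0608]
eef_rot: [[-1.0, -0.027, 0.009], [-0.027, 1.0, -0.014], [-0.008, -0.014, -1.0]]
force: [-0.8, -0.8, 0.5]
opening: 0.0853
finger_force: 0.0
```

Call:
{"method": "step_arm", "body": {
  "commands": "0 0 0 0 0 0 0;0 0 0 0 0 0 0;0 0 0 0 0 0 -0.3;0 0 0 0 0 0 -0.3;0 0 0 0 0 0 -0.3;0 0 0 0 0 0 -0.3;0 0 0 0 0 0 -0.3;0 0 0 0 0 0 -0.3",
  "force": 30
}}

```text
time_s: 16.25
position: [0.5955, 0.0063, 0.0606]
eef_rot: [[-1.0, -0.027, 0.008], [-0.027, 1.0, -0.014], [-0.008, -0.014, -1.0]]
force: [-0.9, 0.2, 5.1]
opening: 0.0391
finger_force: 30.0
```

Call:
{"method": "step_arm", "body": {
  "commands": "0 0 4 0 0 0 -0.3;0 0 10 0 0 0 -0.3;0 0 18 0 0 0 -0.3;0 0 20 0 0 0 -0.3;0 0 20 0 0 0 -0.3;0 10 15 0 0 0 -0.3;0 20 0 0 0 0 -0.3;0 20 0 0 0 0 -0.3;-10 20 0 0 0 0 -0.3;-10 20 0 0 0 0 -0.3"
}}

```text
time_s: 17.08
position: [0.5754, 0.0969, 0.1475]
eef_rot: [[-1.0, -0.026, 0.008], [-0.026, 1.0, -0.014], [-0.008, -0.014, -1.0]]
force: [0.4, 1.0, -1.5]
opening: 0.039
finger_force: 30.4
```

Call:
{"method": "step_arm", "body": {
  "commands": "-12 22 0 0 0 0 -0.3;-12 22 0 0 0 0 -0.3;-12 22 0 0 0 0 -0.3;-12 22 0 0 0 0 -0.3;-12 22 0 0 0 0 -0.3;-12 22 0 0 0 0 -0.3;-12 22 0 0 0 0 -0.3;-12 22 0 0 0 0 -0.3;-8 20 0 0 0 0 -0.3;0 0 0 0 0 0 -0.3"
}}

```text
time_s: 17.92
position: [0.4695, 0.2955, 0.1474]
eef_rot: [[-1.0, -0.03, 0.007], [-0.03, 0.999, -0.012], [-0.006, -0.012, -1.0]]
force: [-0.0, 0.0, -0.4]
opening: 0.0392
finger_force: 30.4
```

Call:
{"method": "step_arm", "body": {
  "commands": "-2 7 -15 0 0 0 -0.3;-1 6 -20 0 0 0 -0.3;0 0 -22 0 0 0 -0.3;0 0 -20 0 0 0 -0.3;0 0 -18 0 0 0 -0.3;0 0 -12 0 0 0 -0.3;0 0 -6 0 0 0 -0.3;0 0 -4 0 0 0 -0.3;0 0 0 0 0 0 -0.3;0 0 0 0 0 0 -0.3"
}}

```text
time_s: 18.75
position: [0.4687, 0.3053, 0.0304]
eef_rot: [[-1.0, -0.027, 0.008], [-0.027, 1.0, -0.013], [-0.007, -0.014, -1.0]]
force: [-0.2, 0.6, -0.9]
opening: 0.0388
finger_force: 30.5
```

```bash
python3 - <<'E'
from h import *
o=ctrl.get_obs();print(o["position"],o["force"])
im=ctrl.get_image("side");P=cloud(im);f=im["frame"]
cv2.imwrite("pics/s3.png",cv2.resize(f[90:220,150:310,::-1],None,fx=4,fy=4,interpolation=cv2.INTER_CUBIC))
print([(np.round(d["xyz"],4).tolist(),d["score"]) for d in ctrl.look_for(im,"specimen_center")])
X,Y,Z=[P[...,i] for i in range(3)]
m=(Z>.01)&(Z<.06)&(X>.42)&(X<.52)&(Y>.26)&(Y<.36)&(f.min(-1)>110);p=P[m];print(len(p),np.median(p,0),p.min(0),p.max(0))
E
```

```text
[0.4687206  0.30531666 0.03044704] [-0.17654724  0.56102059 -0.86148233]
[([0.4529, 0.2952, 0.033], 0.48)]
84 [0.46083503 0.29029853 0.03570602] [0.44589647 0.27103076 0.01004573] [0.48511961 0.31413105 0.05746875]
```

View pics/s3.png

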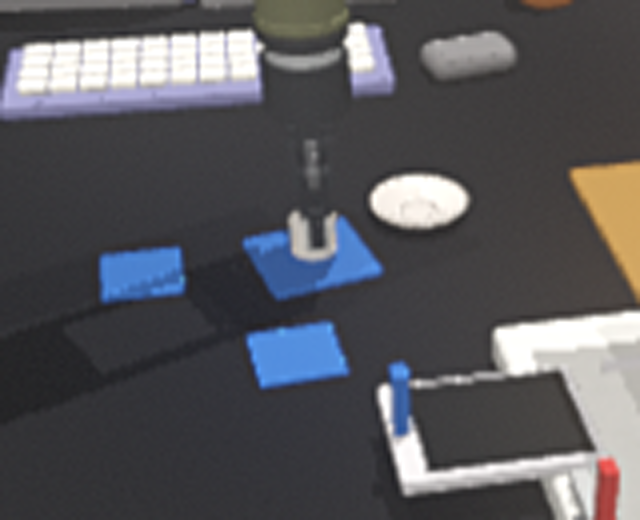

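The specimen is held upright over the middle of the large pad (crop (313,240)). I lower the last ~8 mm in small steps.

Call:
{"method": "step_arm", "body": {
  "commands": "-1 1 -2 0 0 0 -0.3;-1 1 -2 0 0 0 -0.3;0 0 -1.5 0 0 0 -0.3;0 0 -1 0 0 0 -0.3;0 0 0 0 0 0 -0.3;0 0 0 0 0 0 -0.3"
}}

```text
time_s: 19.35
position: [0.466, 0.3072, 0.0233]
eef_rot: [[-1.0, -0.027, 0.007], [-0.027, 1.0, -0.014], [-0.006, -0.014, -1.0]]
force: [-0.4, 0.4, -0.9]
opening: 0.0389
finger_force: 30.5
```

Call:
{"method": "step_arm", "body": {
  "commands": "0 0 -0.7 0 0 0 -0.3;0 0 0 0 0 0 -0.3;0 0 0 0 0 0 -0.3"
}}

```text
time_s: 19.6
position: [0.4662, 0.3073, 0.0227]
eef_rot: [[-1.0, -0.027, 0.007], [-0.027, 1.0, -0.014], [-0.007, -0.014, -1.0]]
force: [0.1, -0.3, -1.0]
opening: 0.0392
finger_force: 30.5
```

Call:
{"method": "step_arm", "body": {
  "commands": "0 0 -0.8 0 0 0 -0.3;0 0 0 0 0 0 -0.3;0 0 0 0 0 0 -0.3"
}}

```text
time_s: 19.85
position: [0.4662, 0.3072, 0.0226]
eef_rot: [[-1.0, -0.027, 0.007], [-0.027, 1.0, -0.014], [-0.007, -0.014, -1.0]]
force: [-0.9, -0.8, 5.2]
opening: 0.0393
finger_force: 31.1
```

Contact at 5 N. I open gently and rise.

Call:
{"method": "step_arm", "body": {
  "commands": "0 0 0 0 0 0 0;0 0 0 0 0 0 0.1;0 0 0 0 0 0 0.3;0 0 0 0 0 0 0.6;0 0 0 0 0 0 0.8;0 0 0 0 0 0 0.8;0 0 10 0 0 0 0.8;0 0 20 0 0 0 0.8;0 0 25 0 0 0 0.8;0 0 25 0 0 0 0.8"
}}

```text
time_s: 20.68
position: [0.4656, 0.3069, 0.1028]
eef_rot: [[-1.0, -0.027, 0.006], [-0.027, 1.0, -0.015], [-0.005, -0.015, -1.0]]
force: [-0.3, 0.6, 0.8]
opening: 0.077
finger_force: 0.0
```

Call:
{"method": "step_arm", "body": {
  "commands": "0 -10 30 0 0 0 0.8;-10 -20 30 0 0 0 0.8;-10 -20 20 0 0 0 0.8;0 -30 0 0 0 0 0.8;0 -30 0 0 0 0 0.8;0 -30 0 0 0 0 0.8;0 0 0 0 0 0 0.8"
}}

```text
time_s: 21.27
position: [0.445, 0.163, 0.1828]
eef_rot: [[-1.0, -0.024, 0.007], [-0.024, 1.0, -0.016], [-0.006, -0.017, -1.0]]
force: [-0.2, 0.6, -0.6]
opening: 0.0767
finger_force: 0.0
```

```bash
python3 - <<'E'
from h import *
im=ctrl.get_image("side");P=cloud(im);f=im["frame"].astype(int);r,g,b=f[...,0],f[...,1],f[...,2]
cv2.imwrite("pics/s4.png",cv2.resize(im["frame"][90:260,150:400,::-1],None,fx=3,fy=3,interpolation=cv2.INTER_CUBIC))
X,Y,Z=[P[...,i] for i in range(3)]
m=(Z>.015)&(Z<.05)&(X>.42)&(X<.52)&(Y>.26)&(Y<.36)&(f.min(-1)>60);p=P[m];print(len(p),np.median(p,0),p.max(0),cv2.minEnclosingCircle((p[:,:2]*1000).astype(np.float32)))
for nm,m in(("red",(r>90)&(r>2.2*g)&(r>2.2*b)),("blue",(b>90)&(b>1.6*r)&(b>1.2*g)&(abs(Y)<.05))):
    m=m&(X>.48)&(Z>.04)&(Z<.11);p=P[m];print(nm,len(p),np.median(p,0).round(4))
E
```

```text
106 [0.46354189 0.29551963 0.0352317 ] [0.4813725  0.32675946 0.04020551] ((465.00921630859375, 305.0795593261719), 21.73292350769043)
red 65 [ 0.6511 -0.1188  0.0822]
blue 73 [ 0.5277 -0.0067  0.0832]
```

View pics/s4.png

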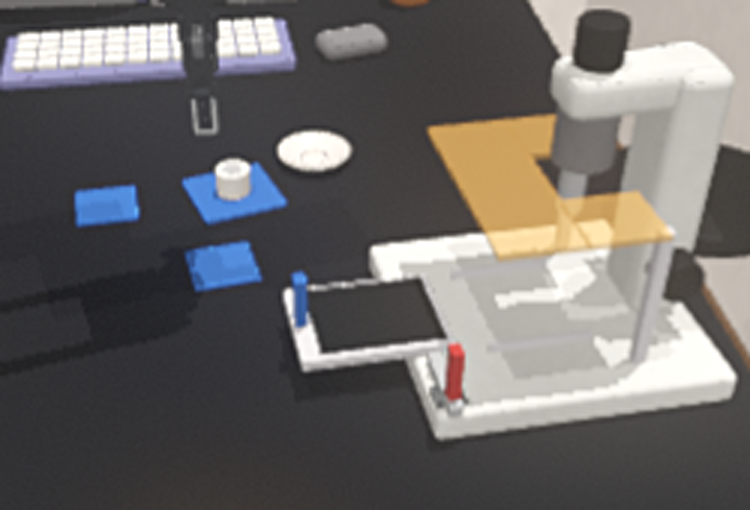

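The picture shows the specimen upright on the large blue pad at (233,180), the tray out, and the catch released.

```bash
python3 -c "
from plant import ctrl
print(ctrl.hand_in())"
```

```text
the job is handed in; nothing more can be done
None
```

I handed the job in: the catch is released, the tray is fully out, and the white specimen stands upright about 5 mm from the large blue pad's centre, at about 21 s on the robot's clock; the hand-in call returned no verdict.

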